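Seat the matching rotor on a mini centrifuge's keyed shaft and hold it home

ROBOT

A 6-joint arm with a two-finger parallel gripper is mounted at the origin on the work surface. World frame = base frame: x ahead of the robot, y to its left, z up, the work surface at z = 0. Lengths are in mm, angles in rad, forces in N, time in s.
With the tool pointing down it reaches from about 275 to 750 mm from the base axis. Payload 10.2 kg.
Tool frame: the origin (TCP) lies midway between the tips of the shut fingers; the grasp point (between the pads) lies 19 mm behind it; z points along the fingers, y is the line along which they close (so a half turn about z gives the same grasp; the last joint's range is limited). The gripper opens to 85 mm and grips with 20 to 120 N. Pads are 22 mm wide; open, the fingers measure 114 mm over their backs; the gripper's body (76 mm by 85 mm) begins 54 mm behind the grasp point. The pads swing forward as they close: fully open they stand 13 mm farther back than shut.
Start: joints at [-1.35, 0.313, 1.498, -0, 1.331, -0.223], TCP at [225.41, -474.153, 231.294] pointing down, gripper open.
Joint ranges: [-2.94, 2.94], [-0.97, 2.17], [0.19, 2.56], [-1.23, 4.37], [0.02, 3.11], [-2.88, 2.88]. Speed limits (rad/s): [2.39, 2.39, 3.01, 3.14, 3.14, 3.14].

INTERFACE

Orientations are given as a unit quaternion [w, x, y, z].
In Python, from rig import ctrl gives the robot as it stands.
- The arm moves only by the tool send_rows, never from a script. Its argument "targets" is a list of rows, each a list of 7 numbers: the closure, from -1 (fully open) to 1 (shut), so that 0 is half open, then the shift along the tool's x, y, z in m, then the turn, a rotation vector about the tool's x, y, z in rad. In form: [[claw, dx, dy, dz, ax, ay, az], ...]. A call has exactly 10 rows; each row shifts and turns the commanded pose from where the row before left it, along the tool's axes as they then stand; what a row does not reach is not made up. A row lasts 1/8 s, in which the tool goes at most 62.5 mm and 10.7 degrees, less where a joint would pass 70% of its speed; a pose out of reach is approached as far as the arm can. A call with a gripper value outside its range is refused whole. The fingers move at their own pace and stop on an object; "squeeze" is the grip in N (left out, the last holds). Time passes only in rows, so rows that do not move let the fingers close, or fill a call up. It gives the time, the measured TCP pose, the force, the opening and the grip force at its end, in the units of the state.
- ctrl.sense(): the state, without advancing time (a new reading comes with each control period).
- ctrl.capture(name): name is "side" or "top"; returns a dict with "img" (384x512x3 uint8, red, green, blue), "camera_matrix" (3x3 intrinsics, pixels), "R" (3x3) and "t" (3): a world point X has camera coordinates R X + t. Camera axes: x right, y down, z forward; pixel columns grow to the right and rows downward; lengths in mm; the calibration is good to about 2 mm. A picture is of the moment at which its call begins. There is no depth.
- ctrl.finish_job(): hands the job in; it is judged then, once.
Trained networks look in a picture, given as the dict that the camera call returned (one of the last four; its "shot" number tells which), for a name from the list of things; names that differ only in an ending like _2 or _b are one class to them, and where a whole thing is asked for, a point or a joint stands for the part that bears it (a point fixed in the world has none). Each returns a list of dicts, best first, with "score" (0 to 1); they miss things now and then, are a little off and sometimes report something else, mostly with a low value. They report only what shows in the picture. A call takes as long as a camera call. They do not tell look-alikes from the thing itself.
- ctrl.boxes_of(query, picture): "extent" ([left, top, width, height] in pixels, round what is visible of it).
- ctrl.landmark_of(query, picture): "point" ([column, row] in pixels: a listed point, or the origin of a listed thing).
The state is a dict: "time_s": time; "joints": joint angles; "dq": joint speeds; "tau": joint torques, N m; "eef_pos": TCP position; "ee_rot": TCP orientation; "force": force on the tool from outside, world axes, zero at the start; "wrist_torque": the same for the moment, N m; "grip_width": opening from 0.0 (shut) to 1.0 (fully open); "grip_force": force on a finger pad.
Only numpy, scipy, OpenCV 4.12 (cv2) and the standard library are available. Lean on these libraries where they do the work, as an engineer would, in place of code of your own. Each camera call takes 0.05 s, during which the arm holds its last target. There are 200 camera calls.

TASK

Look which tubes are waiting in the rack on the bench mat, and fit the mini centrifuge with the rotor that takes them: the round rotor for single microtubes, the oblong rotor for eight-tube strips; leave the other rotor and both racks where they are. Pick the rotor up by its grip bar, lower its hub over the drive shaft, turn it under light pressure until the keys slip into the keyways, and push it fully home against the spring seat. Finish while holding it: keep your grip on the bar and keep pushing it down, because I will tighten the clamp screw while you hold.

Things in the scene. Friction and masses are not known exactly. Their poses are not given: they have to be found in the camera images.
- mat_mid (a point): Middle of the thin grey bench mat, 170 x 150 mm (x, y at yaw 0), at bench height. One of the two racks stands on it, within 30 mm of this point; the other rack stands more than 150 mm away from this point.
- tube_rack_mid (a point): Middle of the rack of single microtubes with white caps, 70 x 95 x 43 mm high; this point is half-way up. Loose; not to be moved.
- strip_rack_mid (a point): Middle of the low rack with three eight-tube strips, 70 x 95 x 25 mm high; this point is half-way up. Loose; not to be moved.
- round_grip (a point): Grasp point of the round rotor (for single microtubes; black cone 96 mm in diameter with eight slanting tube holes): on its axis in the aluminium grip bar, 54 mm above its foot; z up. The bar has two flat sides: 32 mm long along x, 22 mm thick along y, 34 to 66 mm above the foot. The cone rises to 26 mm, the hub collar (31 mm dia) to 38 mm.
- round_foot (a point): Centre of the round rotor's underside, 54 mm below round_grip, where the hub's blind bore opens: 13.6 mm wide, 34 mm deep, with two keyways opposite one another, 6.5 mm wide, along the rotor's x, in line with the grip bar. Rotor mass 0.11 to 0.23 kg; it lies flat on the bench at the start.
- strip_grip (a point): Grasp point of the oblong rotor (for eight-tube strips; black roof shape 80 mm along x, 62 mm along y, eight small holes in each slope): on its axis in the aluminium grip bar, 54 mm above its foot; z up. The bar has two flat sides: 32 mm long along x, 22 mm thick along y, 34 to 66 mm above the foot. The roof rises to 28 mm, the hub collar (31 mm dia) to 38 mm.
- strip_foot (a point): Centre of the oblong rotor's underside, 54 mm below strip_grip, where the hub's blind bore opens: 13.6 mm wide, 34 mm deep, with two keyways opposite one another, 6.5 mm wide, along the rotor's x, in line with the grip bar. Rotor mass 0.11 to 0.23 kg; it lies flat on the bench at the start.
- bowl_rim (a point): Centre of the mouth of the centrifuge's bowl, 124 mm across, 115 mm above the bench, on the shaft's axis. The centrifuge does not move; it is 166 mm wide (x) and 200 mm deep (y), its sloped front with the display towards its +y, its clear lid open and leaning back at -y: the lid begins 100 mm from the axis and rises to 0.27 m above the bench.
- drive_home (a point): On the upright drive shaft's axis, where the rotor's foot is when fully home: 87 mm above the bench. Axes as the centrifuge's, z up. The shaft, 12 mm thick, ends 31 mm above this point in a 5 mm long cone. The shaft turns stiffly (0.09 N m) and does not turn along if pressed lightly (3 to 6 N).
- key_top (a point): Top of the shaft's keys, 14 mm above drive_home; there the rotor stops until lined up, then it drops 9 mm on to the spring seat. Two keys, opposite one another, 4 mm wide, 19 mm over both. At the start their line lies anywhere within 0.7 rad of the centrifuge's x axis (not reported; this point's axes are the centrifuge's). They enter the keyways within about 0.15 rad either way.
- spring_seat (a joint): Travel of the sprung seat round the foot of the shaft: 0 free, 0.005 m fully pressed by the rotor's hub. It takes 5 N to start and 11 N to hold at the bottom; without a push the rotor stands 5 mm too high. Grows as it is pressed. Keys that rub on one side of the keyways can add some 10 N; a small twist frees them.
Not all that is in view belongs to the job. What is shaped like the part that bears strip_rack_mid but green or yellow is not meant.

How it is judged:
By the outcome, as a careful person would: the job done as asked, in the order asked, and still so for the second after the job is handed in, while the arm keeps its last pose, push and grip.
It also fails if it takes over 51 s, if anything falls off the work surface, if the arm or the gripper's body presses on something with over 40 N, if the wrist force passes 120 N, or if a joint passes its speed limit or range.

## Working session

There is one attempt and no reset: what is moved stays moved. The work goes in short steps, Python scripts to look and compute and a tool call to move; the robot and the scene stay as the last step left them, time stands still between calls to the robot, and variables do not carry over. Pictures are saved under pics/ and viewed, at most 10 in all, crops included, and the job is handed in when it is done.

Besides the shell and the picture viewer there is one more tool, called after "Request:" as name(argument=value, ...) on one line, values as JSON. send_rows: Moves the arm, as the interface text tells. Its arguments: {"type":"object","properties":{"targets":{"type":"array"},"squeeze":{"type":"number"}},"required":["targets"]}

```bash
mkdir -p pics; cat > h.py <<'E'
from rig import ctrl
import cv2, numpy as np
def snap(n,f):
    p=ctrl.capture(n); cv2.imwrite('pics/'+f,cv2.cvtColor(p['img'],cv2.COLOR_RGB2BGR)); return p
def ray(p,uv):
    K,R,t=np.array(p['camera_matrix']),np.array(p['R']),np.array(p['t'])
    d=R.T@np.linalg.inv(K)@np.array([uv[0],uv[1],1.]); return -R.T@t,d
def onz(p,uv,z):
    c,d=ray(p,uv); return c+d*(z-c[2])/d[2]
def tri(p1,u1,p2,u2):
    A=[];b=[]
    for p,u in((p1,u1),(p2,u2)):
        c,d=ray(p,u); d=d/np.linalg.norm(d); M=np.eye(3)-np.outer(d,d); A.append(M);b.append(M@c)
    x=np.linalg.lstsq(np.vstack(A),np.hstack(b),rcond=None)[0]
    return x,np.linalg.norm(A[0]@(x)-b[0])
def proj(p,X):
    q=np.array(p['camera_matrix'])@(np.array(p['R'])@np.array(X,float)+np.array(p['t'])); return q[:2]/q[2]
E
python3 - <<'E'
from h import *
np.set_printoptions(precision=1,suppress=True)
S=snap('side','s0.png');T=snap('top','t0.png')
for n in 'mat_mid tube_rack_mid strip_rack_mid round_grip round_foot strip_grip strip_foot bowl_rim drive_home key_top'.split():
    for nm,p in(('s',S),('t',T)):
        print(n,nm,[(np.round(d['point'],1).tolist(),round(d['score'],2)) for d in ctrl.landmark_of(n,p)[:3]])
for p in(S,T): print(ray(p,[256,192]))
s=ctrl.sense();print(s)
E
```

```text
mat_mid s [([244.0, 211.1], 0.71), ([302.2, 138.4], 0.59)]
mat_mid t []
tube_rack_mid s [([198.0, 307.3], 0.63)]
tube_rack_mid t [([114.9, 162.0], 0.62)]
strip_rack_mid s [([245.2, 205.6], 0.97), ([163.9, 246.5], 0.93), ([233.2, 165.5], 0.85)]
strip_rack_mid t [([338.9, 153.9], 0.96), ([181.0, 112.1], 0.72), ([263.7, 183.0], 0.65)]
round_grip s [([333.4, 224.8], 0.82), ([301.8, 126.9], 0.32)]
round_grip t [([221.9, 292.6], 0.91)]
round_foot s [([325.7, 241.6], 0.58)]
round_foot t [([227.7, 283.3], 0.69)]
strip_grip s [([314.1, 293.2], 0.71)]
strip_grip t [([125.0, 270.3], 0.76)]
strip_foot s [([313.3, 306.7], 0.57)]
strip_foot t [([132.7, 269.4], 0.56), ([392.0, 242.0], 0.38)]
bowl_rim s [([303.2, 128.1], 0.57)]
bowl_rim t [([391.4, 241.1], 0.58)]
drive_home s [([301.0, 136.1], 0.79), ([200.3, 308.9], 0.59)]
drive_home t [([386.5, 243.9], 0.56)]
key_top s [([302.5, 130.8], 0.67)]
key_top t [([391.6, 244.5], 0.68), ([132.2, 267.6], 0.67)]
(array([554.1, 790.6, 709.2]), array([ 0.1, -0.8, -0.7]))
(array([572.6,  86. , 919.8]), array([ 0.1, -0. , -1. ]))
{'time_s': 1.1, 'joints': array([-1.4,  0.3,  1.5, -0. ,  1.3, -0.2]), 'dq': array([-0., -0., -0., -0.,  0., -0.]), 'tau': array([  0. , -41.2, -26. ,  -0. ,   0. ,  -0. ]), 'eef_pos': array([ 225.4, -474.2,  231.3]), 'ee_rot': array([-0. ,  1. ,  0.2, -0. ]), 'force': array([-0.2,  0.2,  0.5]), 'wrist_torque': array([-0., -0.,  0.]), 'grip_force': 0.0, 'grip_width': 0.9986915703980851}
```

View pics/s0.png

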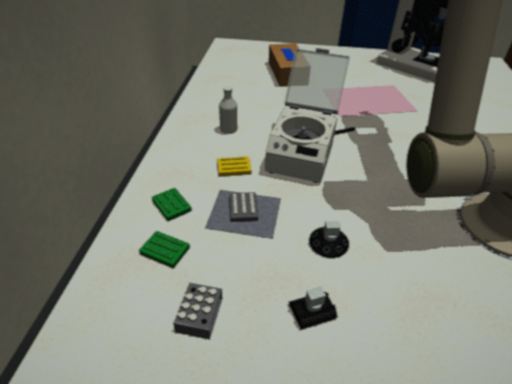

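View pics/t0.png

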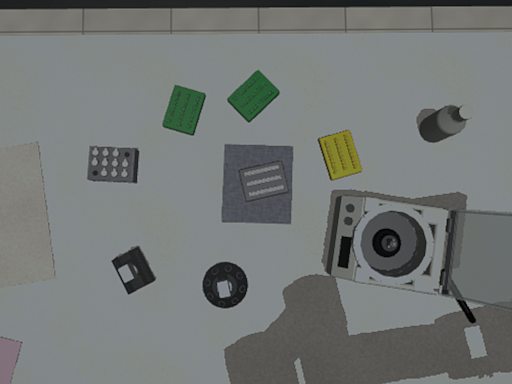

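The strip rack stands on the grey mat (top image about 263,182; side 245,206), so the oblong rotor is needed: top (128,270), side (314,300). The centrifuge is at top (390,243).

```bash
python3 - <<'E'
from h import *
np.set_printoptions(precision=1,suppress=True)
S=ctrl.capture('side');T=ctrl.capture('top')
def best(n,p):
    d=ctrl.landmark_of(n,p); return d[0]['point'] if d else None
for n,z in(('round_grip',54),('strip_grip',54),('strip_foot',0),('bowl_rim',115),('drive_home',87),('key_top',101)):
    a,b=best(n,S),best(n,T)
    if a is None or b is None: print(n,a,b);continue
    print(n,np.round(a),np.round(b),'tri',*tri(S,a,T,b),'top@z',onz(T,b,z),'side@z',onz(S,a,z))
for uv,z in (([100,290],0),([200,290],0),([100,190],0)): print(uv,onz(T,uv,z))
# tops in pic
def crop(p,c,w,h,k): 
    i=p['img'][c[1]-h//2:c[1]+h//2,c[0]-w//2:c[0]+w//2]; return cv2.resize(i,(w*k,h*k),interpolation=cv2.INTER_CUBIC)
A=crop(T,(132,270),66,66,6); B=crop(T,(392,244),132,66*1,3); C=crop(S,(314,305),66,66,6); D=crop(S,(303,140),66,66,6)
B=crop(T,(392,244),66,66,6)
m=np.vstack([np.hstack([A,B]),np.hstack([C,D])]); m=cv2.resize(m,(600,600),interpolation=cv2.INTER_AREA)
cv2.imwrite('pics/c1.png',cv2.cvtColor(m,cv2.COLOR_RGB2BGR))
E
```

```text
round_grip [334. 228.] [226. 288.] tri [446.3 129.1  46.8] 0.5931668158177578 top@z [446.7 128.7  54. ] side@z [448.1 136.3  54. ]
strip_grip None [126.2, 268.8]
strip_foot [313. 307.] [133. 270.] tri [484.  326.   14.5] 1.4295137198348626 top@z [481.1 329.9   0. ] side@z [484.  316.4   0. ]
bowl_rim [304. 129.] [390. 241.] tri [ 537.3 -183.2  115.8] 1.6904757845409397 top@z [ 539.  -183.5  115. ] side@z [ 535.6 -184.7  115. ]
drive_home [306. 136.] [388. 247.] tri [ 528.4 -188.2   89.5] 1.2667799886330782 top@z [ 527.  -189.1   87. ] side@z [ 529.6 -192.    87. ]
key_top [301. 129.] [392. 244.] tri [ 539.7 -189.8  108.9] 5.9615015486378065 top@z [ 533.4 -192.8  101. ] side@z [ 545.6 -202.   101. ]
[100, 290] [439.5 398.3   0. ]
[200, 290] [436.5 186.8   0. ]
[100, 190] [652.  401.7   0. ]
```

View pics/c1.png

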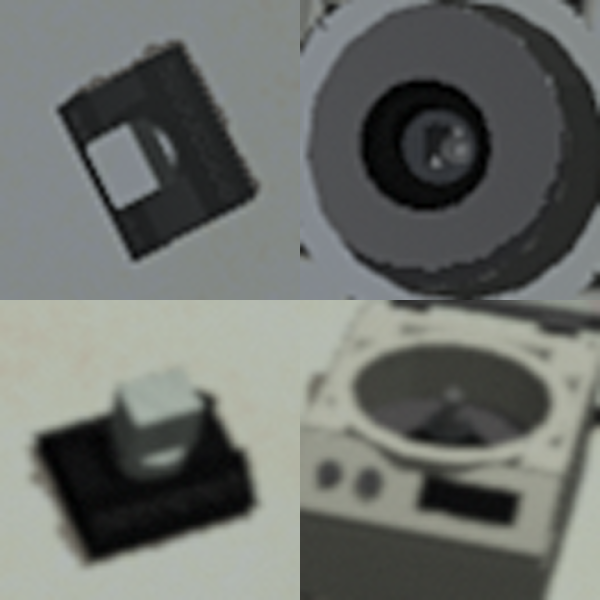

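```bash
cat >> h.py <<'E'
def rect(p,cx,cy,z,half,k):
    # world top-down at height z: right=-y, down=-x, k px/mm
    n=int(2*half*k); src=[];dst=[]
    for a,b in((-1,-1),(1,-1),(1,1),(-1,1)):
        src.append(proj(p,[cx-b*half,cy-a*half,z])); dst.append([(a+1)/2*n,(b+1)/2*n])
    H=cv2.getPerspectiveTransform(np.float32(src),np.float32(dst))
    return cv2.warpPerspective(p['img'],H,(n,n),flags=cv2.INTER_CUBIC)
E
python3 - <<'E'
from h import *
np.set_printoptions(precision=1,suppress=True)
S=ctrl.capture('side');T=ctrl.capture('top')
print('tip tri',tri(S,[303.4,127.2],T,[393.5,243.6]),onz(S,[303.4,127.2],118),onz(T,[393.5,243.6],118))
a=rect(T,485,325,66,50,4);g=cv2.cvtColor(a,cv2.COLOR_RGB2GRAY)
m=(g>125).astype(np.uint8)
# bar: bright component inside dark roof
dark=(g<75).astype(np.uint8)
cs,_=cv2.findContours(dark,cv2.RETR_EXTERNAL,cv2.CHAIN_APPROX_NONE)
c=max(cs,key=cv2.contourArea);r=cv2.minAreaRect(c);print('dark',r)
n,l,st,ce=cv2.connectedComponentsWithStats(m)
for i in range(1,n):
    if 500<st[i,4]<40000:
        q=cv2.minAreaRect(np.argwhere(l==i)[:,::-1].astype(np.float32)); (u,v),wh,an=q
        print(q,'world',485+50-v/4,325+50-u/4, np.array(wh)/4)
b=rect(T,537,-187,115,75,4); e=rect(S,537,-187,115,75,4)
def grid(i):
    for k in range(0,600,100): i[k]=i[:,k]=(255,0,0)
    return cv2.resize(i,(400,400),interpolation=cv2.INTER_AREA)
cv2.imwrite('pics/c2.png',cv2.cvtColor(np.hstack([grid(b),grid(e)]),cv2.COLOR_RGB2BGR))
a2=cv2.resize(a,(400,400)); cv2.imwrite('pics/c3.png',cv2.cvtColor(a2,cv2.COLOR_RGB2BGR))
E
```

```text
tip tri (array([ 536.7, -189.9,  116.5]), np.float64(1.8470929399939295)) [ 538.6 -187.3  118. ] [ 534.9 -189.5  118. ]
dark ((255.2850341796875, 187.20989990234375), (307.81341552734375, 247.5804443359375), 62.927921295166016)
((349.5, 96.5), (193.0, 99.0), 90.0) world 510.875 287.625 [48.2 24.8]
((193.22662353515625, 216.24252319335938), (118.82186889648438, 78.22856903076172), 62.72323989868164) world 480.93936920166016 326.69334411621094 [29.7 19.6]
```

View pics/c2.png

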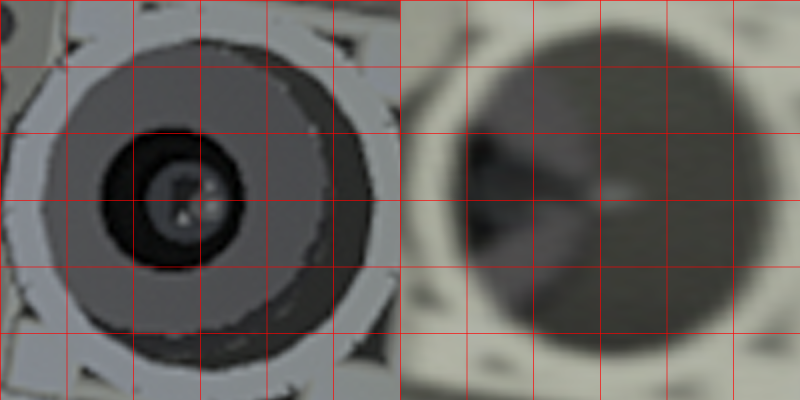

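In the top view (rectified at z=115) the mouth circle is centred at about (208,204), giving axis ≈ (537,-190). The two bright dots at (183,217) and (208,187) sit symmetrically where the key tops (z=101) should be, so the key line ≈ -0.69 rad in world.

```bash
cat >> h.py <<'E'
from scipy.spatial.transform import Rotation as Ro
def pose():
    s=ctrl.sense(); q=s['ee_rot']; R=Ro.from_quat([q[1],q[2],q[3],q[0]])
    return np.array(s['eef_pos']),R,s
def plan(tgt,yaw):
    "shift in tool axes (m) and turn about tool z, to bring tcp to tgt, tool x to yaw (mod pi)"
    p,R,s=pose(); M=R.as_matrix(); y=np.arctan2(M[1,0],M[0,0])
    d=M.T@(np.array(tgt)-p)/1000
    t=-(yaw-y); t=(t+np.pi/2)%np.pi-np.pi/2
    print('tool yaw %.3f zaxis'%y,M[:,2].round(3),'shift m',d.round(4),'az',round(t,3),'joints',s['joints'].round(2),'t',s['time_s'],'F',s['force'].round(1),'gw',round(s['grip_width'],3))
E
python3 - <<'E'
from h import *
plan([482,326,150],0.475)
E
```

```text
tool yaw 0.444 zaxis [ 0.  0. -1.] shift m [ 0.5753 -0.6125  0.0813] az -0.031 joints [-1.35  0.31  1.5   0.    1.33 -0.22] t 1.9 F [-0.2  0.7  0.1] gw 1.003
```

Request:
send_rows(targets=[[-1, 0.032, -0.034, 0, 0, 0, 0], [-1, 0.032, -0.034, 0, 0, 0, 0], [-1, 0.032, -0.034, 0, 0, 0, 0], [-1, 0.032, -0.034, 0, 0, 0, 0], [-1, 0.032, -0.034, 0, 0, 0, 0], [-1, 0.032, -0.034, 0, 0, 0, 0], [-1, 0.032, -0.034, 0, 0, 0, 0], [-1, 0.032, -0.034, 0, 0, 0, 0], [-1, 0.032, -0.034, 0, 0, 0, 0], [-1, 0.032, -0.034, 0, 0, 0, 0]])

```text
time_s: 3.15
eef_pos: [368.7, -28.2, 231.6]
ee_rot: [0.0, 0.975, 0.22, 0.0]
force: [1.9, -0.7, 0.3]
grip_width: 1.003
grip_force: 0.0
```

Request:
send_rows(targets=[[-1, 0.032, -0.034, 0.005, 0, 0, 0], [-1, 0.032, -0.034, 0.01, 0, 0, 0], [-1, 0.032, -0.034, 0.01, 0, 0, 0], [-1, 0.032, -0.034, 0.01, 0, 0, 0], [-1, 0.032, -0.034, 0.01, 0, 0, 0], [-1, 0.032, -0.034, 0.01, 0, 0, 0], [-1, 0.032, -0.034, 0.01, 0, 0, 0], [-1, 0.031, -0.0345, 0.016, 0, 0, -0.031], [-1, 0, 0, 0, 0, 0, 0], [-1, 0, 0, 0, 0, 0, 0]])

```text
time_s: 4.4
eef_pos: [481.6, 325.5, 150.4]
ee_rot: [0.0, 0.972, 0.235, -0.0]
force: [0.3, -0.1, -0.4]
grip_width: 1.002
grip_force: 0.0
```

```bash
python3 - <<'E'
from h import *
np.set_printoptions(precision=1,suppress=True)
plan([482,326,39],0.475)
S=ctrl.capture('side')
for n in('strip_grip','strip_foot'):
  for d in ctrl.landmark_of(n,S)[:2]: print(n,d,onz(S,d['point'],54 if 'grip' in n else 0))
i=S['img'][225:345,250:390]; cv2.imwrite('pics/s1.png',cv2.cvtColor(cv2.resize(i,None,fx=4,fy=4,interpolation=cv2.INTER_CUBIC),cv2.COLOR_RGB2BGR))
E
```

```text
tool yaw 0.475 zaxis [-0. -0. -1.] shift m [ 0.  -0.   0.1] az -0.0 joints [ 0.4  0.5  1.4 -0.   1.2  1.5] t 4.4 F [ 0.3 -0.1 -0.4] gw 1.002
strip_grip {'point': [313.5, 294.6], 'score': 0.66} [488.8 323.7  54. ]
strip_foot {'point': [312.0, 307.1], 'score': 0.58} [485.6 316.2   0. ]
```

View pics/s1.png

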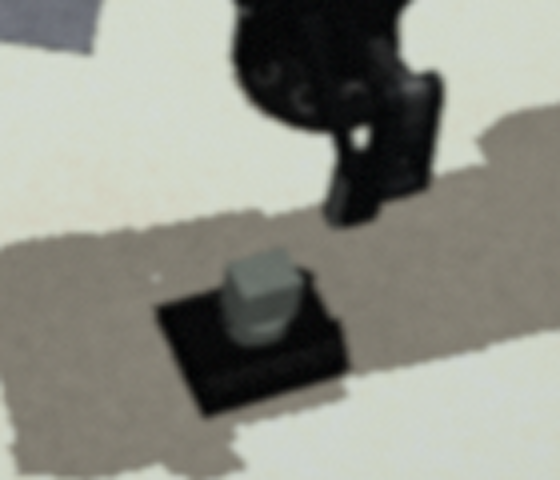

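```bash
python3 - <<'E'
from h import *
np.set_printoptions(precision=1,suppress=True)
S=ctrl.capture('side');T=ctrl.capture('top')
for X in([481.6,325.5,150],[481.6,325.5,66],[481.6,325.5,0]): print(X,proj(S,X),proj(T,X))
print(onz(S,[315.3,293],66)); print(np.array(S['R']))
cv2.imwrite('pics/t1.png',cv2.cvtColor(cv2.resize(T['img'][200:320,70:210],None,fx=4,fy=4,interpolation=cv2.INTER_CUBIC),cv2.COLOR_RGB2BGR))
E
```

```text
[481.6, 325.5, 150] [323.9 264.6] [112.5 278.2]
[481.6, 325.5, 66] [317.9 292.2] [125.9 272.9]
[481.6, 325.5, 0] [313.8 311.3] [134.7 269.4]
[486.6 328.1  66. ]
[[-1.  -0.1  0. ]
 [-0.1  0.6 -0.8]
 [ 0.1 -0.7 -0.7]]
```

View pics/t1.png

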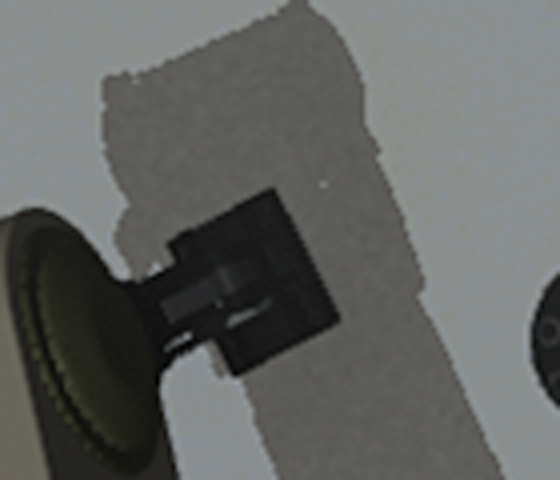

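Request:
send_rows(targets=[[-1, 0.003, 0, 0.02, 0, 0, 0], [-1, 0, 0, 0.03, 0, 0, 0], [-1, 0, 0, 0.03, 0, 0, 0], [-1, 0, 0, 0.02, 0, 0, 0], [-1, 0, 0, 0.011, 0, 0, 0], [-1, 0, 0, 0, 0, 0, 0], [1, 0, 0, 0, 0, 0, 0], [1, 0, 0, 0, 0, 0, 0], [1, 0, 0, 0, 0, 0, 0], [1, 0, 0, 0, 0, 0, 0]], squeeze=60)

```text
time_s: 5.9
eef_pos: [484.5, 327.3, 39.7]
ee_rot: [-0.0, 0.972, 0.235, 0.0]
force: [-0.6, 0.3, 3.7]
grip_width: 0.248
grip_force: 59.1
```

Request:
send_rows(targets=[[1, 0, 0, 0, 0, 0, 0], [1, 0, 0, 0, 0, 0, 0], [1, 0, 0, 0, 0, 0, 0], [1, 0, 0, 0, 0, 0, 0], [1, 0, 0, 0, 0, 0, 0], [1, 0, 0, 0, 0, 0, 0], [1, 0, 0, 0, 0, 0, 0], [1, 0, 0, 0, 0, 0, 0], [1, 0, 0, 0, 0, 0, 0], [1, 0, 0, 0, 0, 0, 0]])

```text
time_s: 7.15
eef_pos: [484.5, 327.4, 39.7]
ee_rot: [-0.0, 0.972, 0.235, 0.0]
force: [-1.3, 0.8, 5.4]
grip_width: 0.249
grip_force: 59.7
```

Request:
send_rows(targets=[[1, 0, 0, -0.015, 0, 0, 0], [1, 0, 0, -0.03, 0, 0, 0], [1, 0, 0, -0.04, 0, 0, 0], [1, 0, 0, -0.04, 0, 0, 0], [1, 0, 0, -0.04, 0, 0, 0], [1, -0.0158, 0.0403, 0, 0, 0, 0], [1, -0.0158, 0.0403, 0, 0, 0, 0], [1, -0.0158, 0.0403, 0, 0, 0, 0], [1, -0.0158, 0.0403, 0, 0, 0, 0], [1, -0.0158, 0.0403, 0, 0, 0, 0]])

```text
time_s: 8.4
eef_pos: [506.0, 110.6, 204.8]
ee_rot: [0.0, 0.972, 0.235, 0.0]
force: [1.1, -0.1, -2.9]
grip_width: 0.246
grip_force: 59.2
```

Request:
send_rows(targets=[[1, -0.0158, 0.0403, 0, 0, 0, 0], [1, -0.0158, 0.0403, 0, 0, 0, 0], [1, -0.0158, 0.0403, 0, 0, 0, 0], [1, -0.0158, 0.0403, 0, 0, 0, 0], [1, -0.0158, 0.0403, 0, 0, 0, 0], [1, -0.0158, 0.0403, 0, 0, 0, 0], [1, -0.0158, 0.0403, 0, 0, 0, 0], [1, 0, 0, 0, 0, 0, 0.14], [1, 0, 0, 0, 0, 0, 0.14], [1, 0, 0, 0, 0, 0, 0.14]])

```text
time_s: 9.65
eef_pos: [536.6, -189.5, 204.6]
ee_rot: [-0.0, 1.0, 0.025, -0.0]
force: [0.1, 0.9, -2.1]
grip_width: 0.244
grip_force: 59.4
```

Request:
send_rows(targets=[[1, 0, 0, 0, 0, 0, 0.14], [1, 0, 0, 0, 0, 0, 0.14], [1, 0, 0, 0, 0, 0, 0.14], [1, 0, 0, 0, 0, 0, 0.14], [1, 0, 0, 0, 0, 0, 0.14], [1, 0, 0, 0, 0, 0, 0.045], [1, 0, 0, 0, 0, 0, 0], [1, 0, 0, 0, 0, 0, 0], [1, 0, 0, 0, 0, 0, 0], [1, 0, 0, 0, 0, 0, 0]])

```text
time_s: 10.9
eef_pos: [536.8, -189.5, 204.3]
ee_rot: [-0.0, 0.941, -0.338, -0.0]
force: [-1.0, 0.2, -2.9]
grip_width: 0.247
grip_force: 59.4
```

```bash
python3 - <<'E'
from h import *
np.set_printoptions(precision=1,suppress=True)
plan([537,-190,204],-0.69)
p,R,s=pose();f=p[2]-39.7;print('foot z',f,s['force'])
S=ctrl.capture('side');T=ctrl.capture('top')
for n,z in(('strip_grip',f+54),('strip_foot',f),('bowl_rim',115)):
  for nm,P in(('s',S),('t',T)):
    for d in ctrl.landmark_of(n,P)[:2]: print(n,nm,np.round(d['point'],1),round(d['score'],2),onz(P,d['point'],z))
print(proj(S,[p[0],p[1],f]),proj(T,[p[0],p[1],f+66]))
a=cv2.resize(S['img'][60:180,240:360],(400,400),interpolation=cv2.INTER_CUBIC)
b=cv2.resize(T['img'][185:305,330:450],(400,400),interpolation=cv2.INTER_CUBIC)
cv2.imwrite('pics/v1.png',cv2.cvtColor(np.hstack([a,b]),cv2.COLOR_RGB2BGR))
E
```

```text
tool yaw -0.690 zaxis [-0.  0. -1.] shift m [0. 0. 0.] az 0.0 joints [-0.6  0.4  1.4  0.   1.3  1.7] t 10.9 F [-1.   0.2 -2.9] gw 0.247
foot z 164.57890998527722 [-1.   0.2 -2.9]
strip_grip s [306.5  91.4] 0.73 [ 541.4 -205.1  218.6]
strip_grip t [410.6 243.7] 0.9 [ 539.1 -183.2  218.6]
strip_foot s [305.7 109. ] 0.56 [ 537.9 -207.5  164.6]
strip_foot t [398.9 245.1] 0.91 [ 534.4 -183.   164.6]
bowl_rim s [302.7 129.3] 0.95 [ 539.9 -180.7  115. ]
bowl_rim s [197.2 307.1] 0.5 [691.9 423.8 115. ]
bowl_rim t [390.6 242.6] 0.93 [ 536.7 -185.1  115. ]
[305.8 112.2] [417.4 245.4]
```

View pics/v1.png

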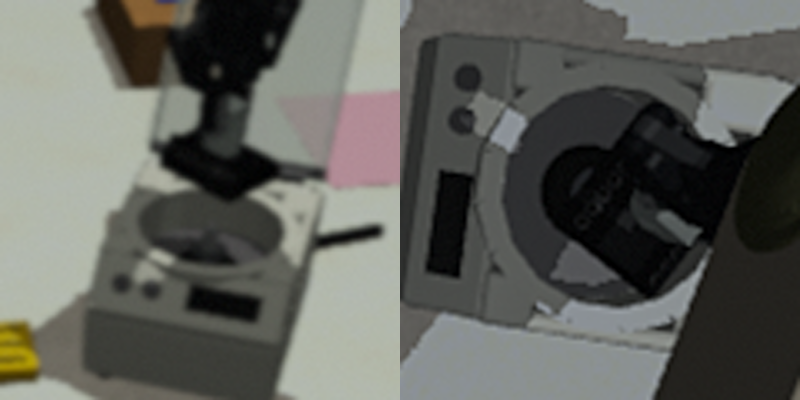

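The rotor is held level above the bowl, in line with the mouth (side crop about (225,170), bowl at (210,230)). I'll lower it now, slowly near the tip.

Request:
send_rows(targets=[[1, 0.0019, 0.0004, 0.005, 0, 0, 0], [1, 0, 0, 0.01, 0, 0, 0], [1, 0, 0, 0.01, 0, 0, 0], [1, 0, 0, 0.01, 0, 0, 0], [1, 0, 0, 0.008, 0, 0, 0], [1, 0, 0, 0.002, 0, 0, 0], [1, 0, 0, 0.0015, 0, 0, 0], [1, 0, 0, 0.001, 0, 0, 0], [1, 0, 0, 0, 0, 0, 0], [1, 0, 0, 0, 0, 0, 0]])

```text
time_s: 12.55
eef_pos: [538.1, -191.1, 156.9]
ee_rot: [0.0, 0.941, -0.338, 0.0]
force: [-0.9, 0.1, -1.8]
grip_width: 0.245
grip_force: 59.4
```

```bash
python3 - <<'E'
from h import *
plan([538,-191,0],-0.69)
S=ctrl.capture('side');T=ctrl.capture('top')
a=cv2.resize(S['img'][80:160,260:340],(400,400),interpolation=cv2.INTER_CUBIC)
b=cv2.resize(T['img'][195:295,340:440],(400,400),interpolation=cv2.INTER_CUBIC)
cv2.imwrite('pics/v2.png',cv2.cvtColor(np.hstack([a,b]),cv2.COLOR_RGB2BGR))
E
```

```text
tool yaw -0.690 zaxis [ 0. -0. -1.] shift m [-0.0002  0.      0.1569] az -0.0 joints [-0.55  0.48  1.46  0.    1.2   1.71] t 12.55 F [-0.9  0.1 -1.8] gw 0.245
```

Request:
send_rows(targets=[[1, 0, 0, 0.001, 0, 0, 0], [1, 0, 0, 0.001, 0, 0, 0], [1, 0, 0, 0.001, 0, 0, 0], [1, 0, 0, 0.001, 0, 0, 0], [1, 0, 0, 0, 0, 0, 0], [1, 0, 0, 0, 0, 0, 0], [1, 0, 0, 0, 0, 0, 0], [1, 0, 0, 0, 0, 0, 0], [1, 0, 0, 0, 0, 0, 0], [1, 0, 0, 0, 0, 0, 0]])

```text
time_s: 13.9
eef_pos: [538.1, -191.0, 152.8]
ee_rot: [-0.0, 0.941, -0.338, 0.0]
force: [-0.1, -0.6, -3.2]
grip_width: 0.245
grip_force: 59.4
```

Request:
send_rows(targets=[[1, 0, 0, 0.001, 0, 0, 0], [1, 0, 0, 0.001, 0, 0, 0], [1, 0, 0, 0.001, 0, 0, 0], [1, 0, 0, 0.001, 0, 0, 0], [1, 0, 0, 0.001, 0, 0, 0], [1, 0, 0, 0.001, 0, 0, 0], [1, 0, 0, 0.001, 0, 0, 0], [1, 0, 0, 0.001, 0, 0, 0], [1, 0, 0, 0, 0, 0, 0], [1, 0, 0, 0, 0, 0, 0]])

```text
time_s: 15.15
eef_pos: [538.1, -191.0, 144.8]
ee_rot: [0.0, 0.941, -0.338, 0.0]
force: [-0.4, 0.3, -2.3]
grip_width: 0.247
grip_force: 59.4
```

Request:
send_rows(targets=[[1, 0, 0, 0.001, 0, 0, 0], [1, 0, 0, 0.001, 0, 0, 0], [1, 0, 0, 0.001, 0, 0, 0], [1, 0, 0, 0.0005, 0, 0, 0], [1, 0, 0, 0.0005, 0, 0, 0], [1, 0, 0, 0.0005, 0, 0, 0], [1, 0, 0, 0, 0, 0, 0], [1, 0, 0, 0, 0, 0, 0], [1, 0, 0, 0, 0, 0, 0], [1, 0, 0, 0, 0, 0, 0]])

```text
time_s: 16.4
eef_pos: [538.0, -191.0, 140.3]
ee_rot: [-0.0, 0.941, -0.338, -0.0]
force: [-0.5, -0.2, -3.1]
grip_width: 0.249
grip_force: 59.4
```

Request:
send_rows(targets=[[1, 0, 0, 0.0005, 0, 0, 0], [1, 0, 0, 0.0005, 0, 0, 0], [1, 0, 0, 0, 0, 0, 0], [1, 0, 0, 0, 0, 0, 0], [1, 0, 0, 0, 0, 0, 0], [1, 0, 0, 0, 0, 0, 0], [1, 0, 0, 0, 0, 0, 0], [1, 0, 0, 0, 0, 0, 0], [1, 0, 0, 0, 0, 0, 0], [1, 0, 0, 0, 0, 0, 0]])

```text
time_s: 17.65
eef_pos: [538.0, -191.0, 139.3]
ee_rot: [-0.0, 0.941, -0.338, -0.0]
force: [0.0, 1.0, -2.5]
grip_width: 0.246
grip_force: 59.4
```

Request:
send_rows(targets=[[1, 0, 0, 0.0005, 0, 0, 0], [1, 0, 0, 0.0005, 0, 0, 0], [1, 0, 0, 0.0005, 0, 0, 0], [1, 0, 0, 0.0005, 0, 0, 0], [1, 0, 0, 0.0005, 0, 0, 0], [1, 0, 0, 0.0005, 0, 0, 0], [1, 0, 0, 0, 0, 0, 0], [1, 0, 0, 0, 0, 0, 0], [1, 0, 0, 0, 0, 0, 0], [1, 0, 0, 0, 0, 0, 0]])

```text
time_s: 18.9
eef_pos: [538.0, -191.0, 136.3]
ee_rot: [-0.0, 0.941, -0.338, -0.0]
force: [-0.3, 0.8, -2.8]
grip_width: 0.246
grip_force: 59.4
```

Keys slid straight into the keyways (foot about 4 mm below the key tops, no force). Now down to the spring seat.

Request:
send_rows(targets=[[1, 0, 0, 0.001, 0, 0, 0], [1, 0, 0, 0.001, 0, 0, 0], [1, 0, 0, 0.001, 0, 0, 0], [1, 0, 0, 0.001, 0, 0, 0], [1, 0, 0, 0.001, 0, 0, 0], [1, 0, 0, 0.001, 0, 0, 0], [1, 0, 0, 0, 0, 0, 0], [1, 0, 0, 0, 0, 0, 0], [1, 0, 0, 0, 0, 0, 0], [1, 0, 0, 0, 0, 0, 0]])

```text
time_s: 20.15
eef_pos: [538.1, -191.0, 130.4]
ee_rot: [0.0, 0.941, -0.338, 0.0]
force: [-2.4, 2.4, 4.6]
grip_width: 0.242
grip_force: 60.4
```

Request:
send_rows(targets=[[1, 0, 0, 0.0005, 0, 0, 0], [1, 0, 0, 0.0005, 0, 0, 0], [1, 0, 0, 0.0005, 0, 0, 0], [1, 0, 0, 0.0005, 0, 0, 0], [1, 0, 0, 0.0005, 0, 0, 0], [1, 0, 0, 0.0005, 0, 0, 0], [1, 0, 0, 0.0005, 0, 0, 0], [1, 0, 0, 0, 0, 0, 0], [1, 0, 0, 0, 0, 0, 0], [1, 0, 0, 0, 0, 0, 0]])

```text
time_s: 21.4
eef_pos: [538.2, -191.1, 127.3]
ee_rot: [0.0, 0.941, -0.338, 0.0]
force: [-4.0, 2.9, 8.4]
grip_width: 0.25
grip_force: 61.0
```

Request:
send_rows(targets=[[1, 0, 0, 0.0005, 0, 0, 0], [1, 0, 0, 0.0005, 0, 0, 0], [1, 0, 0, 0.0005, 0, 0, 0], [1, 0, 0, 0, 0, 0, 0], [1, 0, 0, 0, 0, 0, 0], [1, 0, 0, 0, 0, 0, 0], [1, 0, 0, 0, 0, 0, 0], [1, 0, 0, 0, 0, 0, 0], [1, 0, 0, 0, 0, 0, 0], [1, 0, 0, 0, 0, 0, 0]])

```text
time_s: 22.65
eef_pos: [538.2, -191.1, 126.5]
ee_rot: [0.0, 0.941, -0.338, 0.0]
force: [-5.7, 4.1, 13.6]
grip_width: 0.244
grip_force: 61.7
```

Request:
send_rows(targets=[[1, 0, 0, 0.0005, 0, 0, 0], [1, 0, 0, 0.0005, 0, 0, 0], [1, 0, 0, 0.0005, 0, 0, 0], [1, 0, 0, 0, 0, 0, 0], [1, 0, 0, 0, 0, 0, 0], [1, 0, 0, 0, 0, 0, 0], [1, 0, 0, 0, 0, 0, 0], [1, 0, 0, 0, 0, 0, 0], [1, 0, 0, 0, 0, 0, 0], [1, 0, 0, 0, 0, 0, 0]])

```text
time_s: 23.9
eef_pos: [538.4, -191.2, 126.4]
ee_rot: [0.0, 0.941, -0.338, 0.001]
force: [-9.1, 5.6, 24.6]
grip_width: 0.247
grip_force: 63.2
```

Request:
send_rows(targets=[[1, -0.0008, 0, 0, 0, 0, 0], [1, 0, 0, 0, 0, 0, 0.03], [1, 0, 0, 0, 0, 0, 0], [1, 0, 0, 0, 0, 0, -0.03], [1, 0, 0, 0, 0, 0, -0.03], [1, 0, 0, 0, 0, 0, 0], [1, 0, 0, 0, 0, 0, 0.03], [1, 0, 0, 0, 0, 0, 0], [1, 0, 0, 0, 0, 0, 0], [1, 0, 0, 0, 0, 0, 0]])

```text
time_s: 25.15
eef_pos: [538.2, -191.1, 126.4]
ee_rot: [0.001, 0.941, -0.338, 0.002]
force: [-7.4, 3.5, 22.5]
grip_width: 0.249
grip_force: 62.8
```

```bash
python3 - <<'E'
from h import *
plan([538,-191,126.7],-0.69); s=ctrl.sense(); print(s['wrist_torque'],s['eef_pos'])
S=ctrl.capture('side');T=ctrl.capture('top')
a=cv2.resize(S['img'][80:160,260:340],(400,400),interpolation=cv2.INTER_CUBIC)
b=cv2.resize(T['img'][195:295,340:440],(400,400),interpolation=cv2.INTER_CUBIC)
cv2.imwrite('pics/v3.png',cv2.cvtColor(np.hstack([a,b]),cv2.COLOR_RGB2BGR))
E
```

```text
tool yaw -0.690 zaxis [ 0.003 -0.002 -1.   ] shift m [-0.0002  0.0001 -0.0003] az -0.0 joints [-0.55  0.51  1.5  -0.    1.13  1.71] t 25.15 F [-7.4  3.5 22.5] gw 0.249
[ 0.67594746  1.46948981 -0.00722087] [ 538.19896705 -191.05606865  126.42071606]
```

View pics/v3.png

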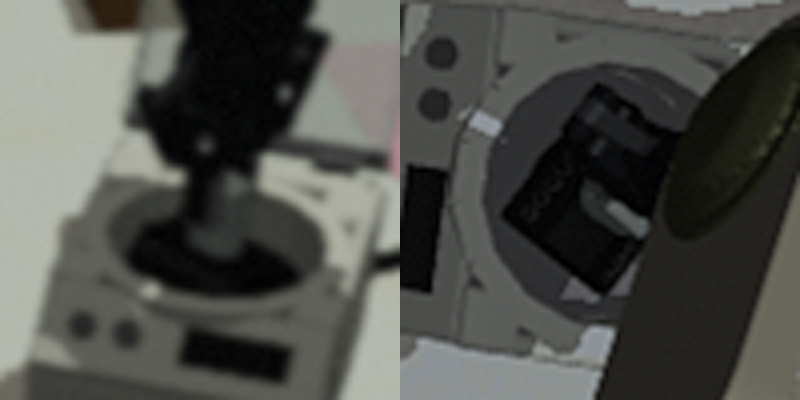

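The oblong rotor sits down inside the bowl (side crop about (215,260)). The height stayed at 126.4 mm through the twist under about 25 N of push, so it is fully home.

```bash
python3 -c "
from rig import ctrl
print(ctrl.finish_job())"
```

```text
the job is handed in; nothing more can be done
None
```

The strip rack was on the mat, so I fitted the oblong rotor; it is keyed, fully home on the spring seat, and still gripped at about 60 N and pushed down at about 25 N for you to tighten the clamp screw.

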